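# Close the hydrogen generator's water filler with its ratchet cap

## Robot

A 6-joint arm with a two-finger parallel gripper is mounted at the origin on the work surface. World frame = base frame: x ahead of the robot, y to its left, z up, the work surface at z = 0. Lengths are in m, angles in rad, forces in N, time in s.
With the tool pointing down it reaches from about 0.25 to 0.85 m from the base axis. Payload 12.5 kg.
Tool frame: the origin (TCP) lies midway between the tips of the shut fingers; the grasp point (between the pads) lies 19 mm behind it; z points along the fingers, y is the line along which they close (so a half turn about z gives the same grasp; the last joint's range is limited). The gripper opens to 93 mm and grips with 3 to 60 N. Pads are 15 mm wide; open, the fingers measure 128 mm over their backs; the gripper's body (75 mm by 188 mm) begins 65 mm behind the grasp point.
Start: joints at [-1.188, 0.351, 1.652, -0, 1.139, -0.085], TCP at [0.248, -0.491, 0.219] pointing down, gripper open.
Joint ranges: [-2.75, 2.75], [-0.79, 2.1], [0.01, 2.65], [-1.57, 4.71], [0.07, 3.14], [-2.87, 2.87]. Speed limits (rad/s): [2.22, 2.22, 2.79, 3.14, 3.14, 3.14].

## Interface

Orientations are given as a unit quaternion [w, x, y, z].
In Python, from plant import * gives the robot as it stands.
- The arm moves only by the tool arm_command, never from a script. Its argument "motion" is a list of rows, each a list of 4 numbers: the shift along the tool's x, y, z in m, then the turn about the tool's z in degrees. A call has 1 to 20 rows; each row shifts and turns the commanded pose from where the row before left it, along the tool's axes as they then stand; what a row does not reach is not made up. A row lasts 1/10 s, in which the tool goes at most 50 mm and 8.59 degrees, less where a joint would pass 70% of its speed; a pose out of reach is approached as far as the arm can. A call with a gripper value outside its range is refused whole. "claw" is the closure in counts, from 0 (fully open) to 255 (shut), set as the call begins (left out, the last holds). The fingers move at their own pace and stop on an object; "newtons" is the grip in N (left out, the last holds). Time passes only in rows, so rows that do not move let the fingers close. It gives the time, the measured TCP pose, the force, the opening and the grip force at its end, in the units of the state.
- get_obs(): the state, without advancing time (a new reading comes with each control period).
- grab_frame(name): name is "scene" or "top" or "wrist"; returns the picture (400x640x3 uint8, blue, green, red); there is no depth.
- calibration(name): a dict with "fov_y" (degrees; the focal length in pixels is half the picture's height over the tangent of half this angle, whatever the lens; pixels are square), "cx", "cy" (the principal point, pixels), "dist" ([k1, k2, p1, p2, k3] as OpenCV has them; the pictures are not rectified), "R" (3x3) and "t" (3): a world point X has camera coordinates R X + t. Camera axes: x right, y down, z forward; pixel columns grow to the right and rows downward; lengths in m; the calibration is good to about 2 mm. A picture is of the moment at which its call begins: read the wrist's pose just before it. calibration takes no time and is no camera call; for the wrist camera it gives the pose at the moment of the call.
- close_job(): hands the job in; it is judged then, once.
The state is a dict: "time_s": time; "q": joint angles; "qd": joint speeds; "joint_torque": joint torques, N m; "position": TCP position; "eef_rot": TCP orientation; "ft_force": force on the tool from outside, world axes, zero at the start; "wrist_torque": the same for the moment, N m; "gripper_width": opening from 0.0 (shut) to 1.0 (fully open); "grip_force": force on a finger pad.
Only numpy, scipy, OpenCV 4.12 (cv2) and the standard library are available. Lean on these libraries where they do the work, as an engineer would, in place of code of your own. Each camera call takes 0.05 s, during which the arm holds its last target. There are 200 camera calls.

## Task

The hydrogen generator has just been topped up, so close its water filler: take the round fluted filler cap that stands on the bench, set it in the neck on top of the generator, and turn it clockwise under light pressure until its lugs find the slots and it drops fully home. Keep turning clockwise past the lock until the ratchet in the cap has clicked and slipped at least twice, then let go and leave the cap seated. Handle it gently - never ram or press the cap hard on the neck - and leave the other things on the bench where they are.

Things in the scene. Friction and masses are not known exactly. Their poses are not given: they have to be found in the camera images.
- filler_cap: The filler cap, grey, 150 to 250 g, standing on the bench nose down. Origin: on its axis at the bottom of the nose; z up the axis, x along the low ridge (38 x 7 x 4 mm) on its top. The pose is the outer shell's. Bottom up: white plug with a nose 28 mm across (flat end 20 mm, tapered over 5 mm) and three lugs, rubber seal disc 49 mm across, round fluted shell 56 mm across, 52.5 mm up at its top.
- cap_grip (a point): Middle of the shell, which one grips and turns: on the axis, 38 mm above the cap's origin, axes as the cap's. The shell reaches from 23.5 to 52.5 mm above that origin. Clockwise (seen from above) the shell carries the plug up to about 0.25 N m, then the ratchet slips. Anticlockwise it carries the plug without slipping. Light pressure for feeling out the slots: about 5 N.
- cap_seal (a point): Centre of the seal's underside, 20 mm above the cap's origin, axes as the cap's (the shell's). Below it the plug has three lugs 120 degrees apart, 9 mm wide, reaching to 21 mm from the axis, 5.5 to 10.5 mm below this point. Earlier slips of the ratchet have left the lugs at an unknown angle to the shell and ridge, new every time: they have to be brought over the slots by feel, 120 degrees at most.
- cap_pawl (a joint): The ratchet's spring pawl, hidden in the shell, in m: 0 at rest between two teeth; as the shell slips clockwise it rises by 0.0015 to 0.0025 over a tooth and snaps back to 0 (one click). 15 teeth, 24 degrees each. Over each tooth the torque climbs to 0.2 to 0.3 N m and falls almost to nothing at the click.
- generator: The hydrogen generator, a white case 340 x 210 x 220 mm (x, y, z) fixed to the bench, front panel with gauge and display on its +x face. Origin: centre of its underside, on the bench. On its flat top, 220 mm up, the filler neck stands at x = 75 mm, y = 0, the only thing that rises above it.
- filler_mouth (a point): Centre of the filler neck's rim, 235 mm above the bench, 15 mm above the generator's top; axes as the generator's. The grey neck is 53 mm across outside; its mouth, 34 mm across, is bounded by an inner flange 4 mm thick, flush with the rim, with three slots 16 mm wide at 0, 120 and 240 degrees from the x axis for the cap's lugs. Nose depth is free below. Slippery plastic, friction 0.25.
- neck_foot (a point): Centre of the neck where it meets the generator's top, 15 mm below filler_mouth; axes as the generator's. With its lugs on the flange the cap is 10.5 mm too high; when they drop through the slots the seal lands on the rim (cap_grip 18 mm above filler_mouth): fully home. The plug then turns only clockwise, about 50 degrees under the flange (now locked in) to a hard stop.
- wash_bottle: Bystander: white plastic bottle, 68 mm wide, 155 mm tall. Origin: centre of its underside.
- funnel: Bystander: white plastic funnel standing on its wide rim, 96 mm wide, 105 mm tall. Origin: centre of the rim, on the bench.
- vial_rack: Bystander: blue rack 90 x 150 mm with small amber vials, 45 mm tall. Origin: centre of its underside.
- spanner: Bystander: steel spanner 150 mm long lying flat. Origin: under its middle.
- bottle_cap: Bystander: plain smooth grey screw cap of a bottle, 45 mm in diameter, 25 mm tall, lying open side down. Not the filler cap. Origin: centre of its underside.
- beaker: Bystander: glass beaker, 68 mm wide, 90 mm tall. Origin: centre of its underside.
- reagent_bottle: Bystander: amber glass jar with a black lid, 60 mm wide, 120 mm tall. Origin: centre of its underside.
- septa_box: Bystander: cardboard box 75 x 55 x 28 mm. Origin: centre of its underside.
There are look-alikes about, which are no part of the job. What is meant by the filler_cap is not brown, and is the smaller of those in its own colour.

How it is judged:
On the way, in this order (a step that is already met when the one before it is completed fails the run):
1. the cap's lugs have dropped through the slots and the cap sits fully home on the neck (z of cap_grip in the frame of filler_mouth between 0.015 and 0.0205 m and horizontal distance between cap_grip and filler_mouth below 0.004 m and angle between filler_cap's own z axis and vertical below 0.06 rad), for 0.1 s.
2. the pawl rides up over a tooth (first click) (all of step 1 and value of joint cap_pawl above 0.0008 m).
3. the pawl snaps back (all of step 1 and value of joint cap_pawl below 0.0006 m), for 0.16 s.
4. the pawl rides up over a second tooth (all of step 2).
5. the pawl snaps back (second click) (all of step 3), for 0.16 s.
At the end, for the whole second after the job is handed in: The cap sits fully home in the filler neck after at least two ratchet clicks: its grip centre 15 to 20.5 mm above the neck's rim and within 4 mm of the neck's axis, upright within 0.06 rad, the pawl back between two teeth (below 0.6 mm), the robot clear of it (all of step 5); the robot touches nothing.
It fails at once if the cap is pressed on the generator with more than 35 N (contact force between filler_cap and generator above 35 N).
It fails at once if another thing on the bench is moved by more than 30 mm (distance of any of wash_bottle, funnel, vial_rack, spanner, bottle_cap, beaker, reagent_bottle, septa_box from where it was at the start of the episode above 0.03 m).
It also fails if it takes over 64 s, if anything falls off the work surface, if the arm or the gripper's body presses on something with over 40 N, if the wrist force passes 120 N, or if a joint passes its speed limit or range.

## Working session

There is one attempt and no reset: what is moved stays moved. The work goes in short steps, Python scripts to look and compute and a tool call to move; the robot and the scene stay as the last step left them, time stands still between calls to the robot, and variables do not carry over. Pictures are saved under pics/ and viewed, at most 10 in all, crops included, and the job is handed in when it is done.

Besides the shell and the picture viewer there is one more tool, called after "Emit:" by a JSON object that holds its "api" and its "payload", one argument or row to a line. arm_command: Moves the arm, as the interface text tells. Its arguments: {"type":"object","properties":{"motion":{"type":"array"},"claw":{"type":"number"},"newtons":{"type":"number"}},"required":["motion"]}

```bash
mkdir -p pics; ls
python3 - <<'E'
from plant import *
import cv2
o=get_obs(); print(o)
for n in ("scene","top"):
    cv2.imwrite(f"pics/{n}0.png",grab_frame(n)); c=calibration(n); print(n,c)
E
```

```text
pics
{'time_s': 0.0, 'q': array([-1.18757820e+00,  3.51255653e-01,  1.65240666e+00, -4.04289621e-05,
        1.13908861e+00, -8.46095079e-02]), 'qd': array([ 0.00182903, -0.00110918,  0.00084658,  0.00059872,  0.00083874,
       -0.00082611]), 'joint_torque': array([ 1.65940742e-04, -4.97315097e+01, -2.85260081e+01,  6.99773454e-02,
        2.56701704e-02, -9.76453930e-05]), 'position': array([ 0.24790484, -0.49058587,  0.21809742]), 'eef_rot': array([-5.69964572e-04,  9.72764551e-01,  2.31794721e-01, -1.04297639e-04]), 'ft_force': array([0.11000487, 0.06270803, 0.08866535]), 'wrist_torque': array([-0.03050694, -0.00136351,  0.01661721]), 'grip_force': 0.0, 'gripper_width': 0.9962202759800431}
scene {'fov_y': 51.99769789933697, 'cx': 322.1021225611079, 'cy': 196.55757623383244, 'dist': array([0.02006056, 0.        , 0.        , 0.        , 0.        ]), 'R': array([[-0.34923285,  0.93693791,  0.01355601],
       [ 0.78843868,  0.30163766, -0.53607758],
       [-0.50636041, -0.17652782, -0.84405987]]), 't': array([ 0.17308111, -0.37090243,  1.79322181])}
top {'fov_y': 49.606672231053516, 'cx': 316.4354385233837, 'cy': 201.42538430672758, 'dist': array([0.01518183, 0.        , 0.        , 0.        , 0.        ]), 'R': array([[-0.02968   , -0.99951475, -0.00945286],
       [-0.99070352,  0.03067181, -0.13253592],
       [ 0.13276155,  0.00543131, -0.99113313]]), 't': array([0.06326112, 0.58327624, 1.61853105])}
```

View pics/scene0.png

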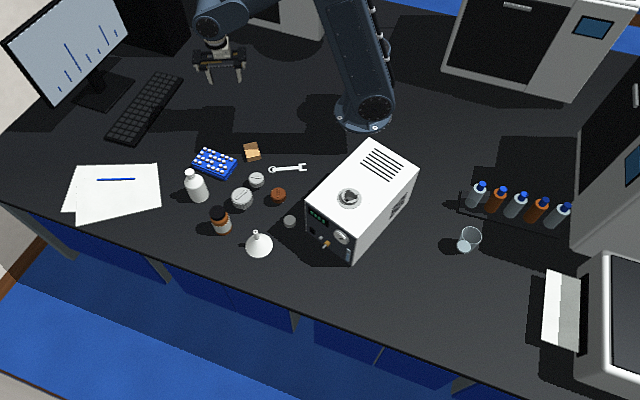

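View pics/top0.png

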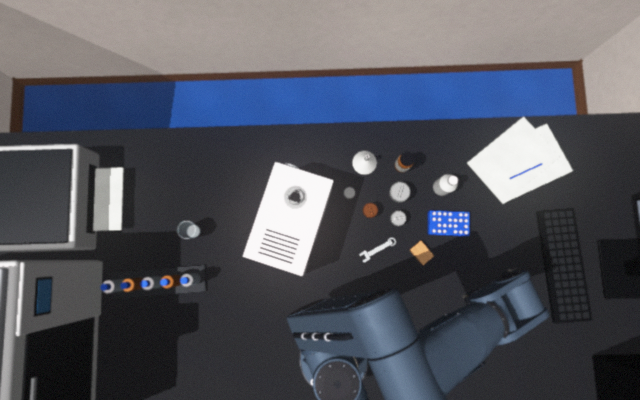

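Candidates for the filler cap, in the top view and (scene view):
- large grey fluted cap, (400,191) / (242,198)
- smaller grey fluted cap, (399,218) / (256,180)
- brown fluted cap, (371,210) / (278,195)
- smooth dark-grey bottle cap, (349,193) / (290,221)

By the description, the smaller grey fluted cap at (399,218) is the right one. I'll check that in a close crop.

```bash
cat > h.py <<'E'
import numpy as np, cv2
from plant import *
def K(c):
    f=200/np.tan(np.radians(c["fov_y"]/2)); return np.array([[f,0,c["cx"]],[0,f,c["cy"]],[0,0,1]])
def ray(c,p):
    u=cv2.undistortPoints(np.array([[p]],float),K(c),np.array(c["dist"]))[0,0]
    R=np.array(c["R"]); return -R.T@np.array(c["t"]), R.T@np.array([u[0],u[1],1])
def plane(c,p,z):
    o,d=ray(c,p); return o+d*(z-o[2])/d[2]
def tri(*cp):
    A=np.zeros((3,3));b=np.zeros(3);L=[ray(*x) for x in cp]
    for o,d in L:
        d=d/np.linalg.norm(d);P=np.eye(3)-np.outer(d,d);A+=P;b+=P@o
    X=np.linalg.solve(A,b)
    return X,[np.linalg.norm(np.cross(X-o,d/np.linalg.norm(d))) for o,d in L]
def proj(c,X):
    return cv2.projectPoints(np.array(X,float).reshape(-1,1,3),cv2.Rodrigues(np.array(c["R"]))[0],np.array(c["t"]),K(c),np.array(c["dist"]))[0][:,0]
E
python3 - <<'E'
from h import *
t=cv2.imread("pics/top0.png");s=cv2.imread("pics/scene0.png")
def cr(i,x,y,w,h): return cv2.resize(i[y:y+h,x:x+w],(400,300),interpolation=cv2.INTER_CUBIC)
cv2.imwrite("pics/crop1.png",np.vstack([np.hstack([cr(t,340,175,80,60),cr(s,220,165,80,60)]),np.hstack([cr(t,255,166,80,60),cr(s,310,170,80,60)])]))
T=calibration("top");S=calibration("scene")
print(tri((T,(399,217)),(S,(256,179))),tri((T,(295,195)),(S,(349,196))))
for p in [(400,190),(399,217),(371,209)]: print(plane(T,p,.05))
E
```

```text
(array([ 0.51420656, -0.26294436,  0.04069413]), [np.float64(0.0034076120675409194), np.float64(0.0034076120675409416)]) (array([0.58264479, 0.11741108, 0.23455478]), [np.float64(0.0011301328162130057), np.float64(0.001130132816213022)])
[ 0.61750796 -0.27398573  0.05      ]
[ 0.5144822  -0.26451735  0.05      ]
[ 0.54811324 -0.16038942  0.05      ]
```

View pics/crop1.png

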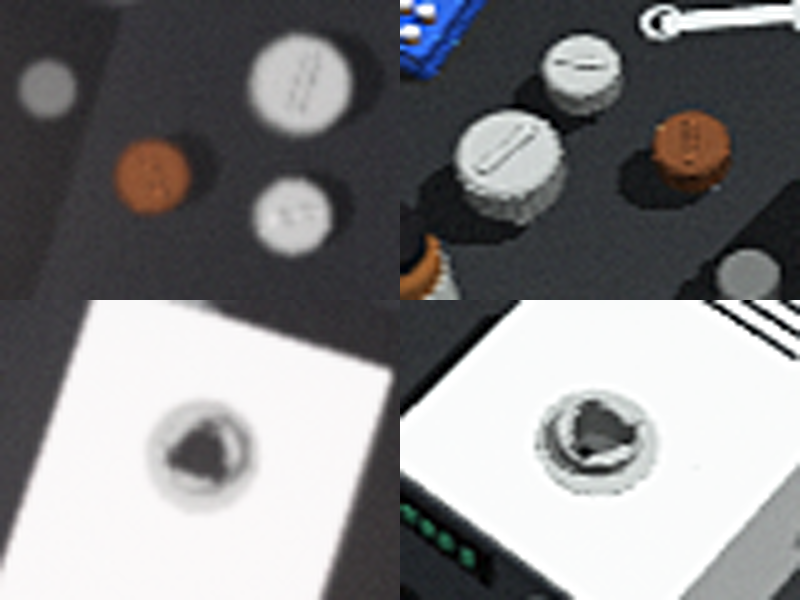

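The crop confirms it: the small grey fluted cap with the ridge sits at top px ≈(398,218), scene ≈(256,178), and is smaller than the other grey one. The neck is at top px ≈(295.5,197) and scene ≈(349.5,198). I'll move above the cap and turn anticlockwise, to leave plenty of clockwise range in the last joint.

Emit:
{"api": "arm_command", "payload": {
  "motion": [
    [0.034,-0.0082,0,0],
    [0.034,-0.0082,0,0],
    [0.034,-0.0082,0,0],
    [0.034,-0.0082,0,0],
    [0.034,-0.0082,0,0],
    [0.034,-0.0082,0,0],
    [0.034,-0.0082,0,0],
    [0.034,-0.0082,0,0],
    [0.034,-0.0082,0,0],
    [0.034,-0.0082,0,0],
    [0,0,0,-8.5],
    [0,0,0,-8.5],
    [0,0,0,-8.5],
    [0,0,0,-8.5],
    [0,0,0,-8.5],
    [0,0,0,-8.5],
    [0,0,0,-8.5],
    [0,0,0,-8.5],
    [0,0,0,-8.5]
  ],
  "claw": 0,
  "newtons": 30
}}

```text
time_s: 2.0
position: [0.5143, -0.2643, 0.2182]
eef_rot: [-0.0, 0.618, 0.786, -0.0]
ft_force: [0.3, -0.5, 0.6]
gripper_width: 0.999
grip_force: 0.0
```

Emit:
{"api": "arm_command", "payload": {
  "motion": [
    [0,0,0,-8.5],
    [0,0,0,-8.5],
    [0,0,0,-8.5],
    [0,0,0,-8.5],
    [0,0,0,-8.5],
    [0,0,0,-8.5],
    [0,0,0,-8.5],
    [0,0,0,-8.5],
    [0,0,0,-8.5],
    [0,0,0,0],
    [0,0,0,0]
  ]
}}

```text
time_s: 3.1
position: [0.5144, -0.2643, 0.2184]
eef_rot: [-0.0, 0.004, 1.0, 0.0]
ft_force: [-0.8, 0.2, -0.6]
gripper_width: 1.001
grip_force: 0.0
```

Run:
```python
from h import *
o=get_obs();print(o["time_s"],o["q"],o["position"],o["eef_rot"],o["ft_force"])
c=calibration("wrist");im=grab_frame("wrist");cv2.imwrite("pics/w1.png",im);print(c)
np.save("w1.npy",c,allow_pickle=True)
print(proj(c,[[.514,-.264,.0525]]))
```

```text
3.1 [-5.55136232e-01  4.02536711e-01  1.57628437e+00  5.42292196e-05
  1.16325033e+00 -2.11802027e+00] [ 0.51442339 -0.2643094   0.21841671] [-1.90891278e-04  3.96688799e-03  9.99992103e-01  1.46564874e-04] [-0.75740755  0.23218785 -0.57587531]
{'fov_y': 60.37610863430049, 'cx': 320.9269471101133, 'cy': 202.9634442814218, 'dist': array([-0.06413516,  0.        ,  0.        ,  0.        ,  0.        ]), 'R': array([[ 6.96869768e-03,  9.99975715e-01, -8.52465021e-05],
       [ 9.67403109e-01, -6.72012266e-03,  2.53152255e-01],
       [ 2.53145534e-01, -1.84660926e-03, -9.67426446e-01]]), 't': array([ 0.26081613, -0.52837354,  0.25809699])}
[[321.33383389 186.62218109]]
```

View pics/w1.png

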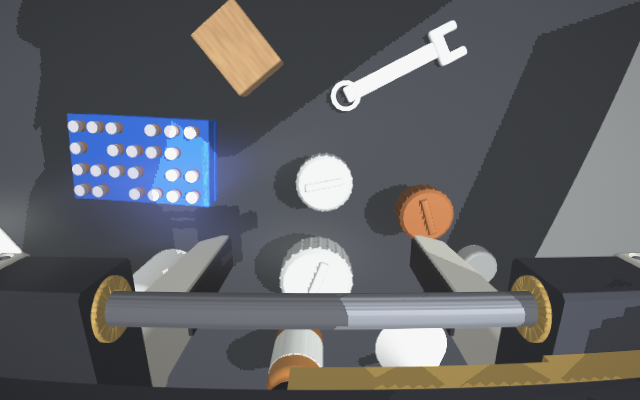

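The wrist view shows the cap at ≈(325,181) with its ridge nearly along y. The large grey cap is below it at (317,275) and the brown cap is at (426,213).

Run:
```python
from h import *
im=cv2.imread("pics/w1.png");c=np.load("w1.npy",allow_pickle=True).item()
m=(im.min(2)>150).astype(np.uint8);m[:140]=0;m[225:]=0;m[:,:285]=0;m[:,370:]=0
k,_=cv2.findContours(m,0,2);k=max(k,key=cv2.contourArea);e=cv2.minEnclosingCircle(k);E=cv2.fitEllipse(k);print(e,E)
T=calibration("top");S=calibration("scene")
top=cv2.imread("pics/top0.png")
for n,i,b in (("top",top,(386,204,413,232)),("scene",cv2.imread("pics/scene0.png"),(246,170,268,190))):
    m=np.zeros(i.shape[:2],np.uint8);x0,y0,x1,y1=b;m[y0:y1,x0:x1]=i[y0:y1,x0:x1].min(2)>120
    k,_=cv2.findContours(m,0,2);k=max(k,key=cv2.contourArea);print(n,cv2.fitEllipse(k),cv2.contourArea(k))
    if n=="top": pt=cv2.fitEllipse(k)[0]
for z in(.045,.0525):print(plane(c,E[0],z),plane(T,pt,z))
print(tri((c,E[0]),(T,pt)), tri((c,E[0]),(T,pt),(S,(256.4,178))))
```

```text
((324.01507568359375, 182.35276794433594), 28.792980194091797) ((324.1884460449219, 182.52813720703125), (55.459930419921875, 55.941829681396484), 84.42961120605469)
top ((397.90960693359375, 217.88600158691406), (14.07371711730957, 14.412677764892578), 90.31132507324219) 156.0
scene ((255.84457397460938, 177.66534423828125), (11.232312202453613, 14.47212028503418), 85.20904541015625) 123.0
[ 0.51141536 -0.26111356  0.045     ] [ 0.51169982 -0.26113677  0.045     ]
[ 0.50992146 -0.26117494  0.0525    ] [ 0.51102707 -0.25977297  0.0525    ]
(array([ 0.51163912, -0.26117147,  0.04444355]), [np.float64(0.0001272409399586502), np.float64(0.00012724093995854075)]) (array([ 0.51134127, -0.26039854,  0.04398976]), [np.float64(0.0007569486706848636), np.float64(0.0010050756648884616), np.float64(0.0017560851309121846)])
```

Emit:
{"api": "arm_command", "payload": {
  "motion": [
    [0.004,0.003,0.02,0],
    [0,0,0.025,0],
    [0,0,0.025,0],
    [0,0,0.025,0],
    [0,0,0.025,0],
    [0,0,0.025,0],
    [0,0,0.02,0],
    [0,0,0.015,0],
    [0,0,0.01,0],
    [0,0,0.006,0],
    [0,0,0,0],
    [0,0,0,0]
  ]
}}

```text
time_s: 4.35
position: [0.5109, -0.2616, 0.0232]
eef_rot: [0.0, 0.002, 1.0, -0.0]
ft_force: [-0.2, 0.4, 0.8]
gripper_width: 1.004
grip_force: 0.0
```

Emit:
{"api": "arm_command", "payload": {
  "motion": [
    [0,0,0,0],
    [0,0,0,0],
    [0,0,0,0],
    [0,0,0,0],
    [0,0,0,0],
    [0,0,0,0],
    [0,0,0,0],
    [0,0,0,0],
    [0,0,0,0],
    [0,0,0,0]
  ],
  "claw": 255,
  "newtons": 25
}}

```text
time_s: 5.35
position: [0.5106, -0.2614, 0.0227]
eef_rot: [0.0, 0.002, 1.0, -0.0]
ft_force: [-0.3, 0.2, 1.7]
gripper_width: 0.597
grip_force: 25.0
```

Emit:
{"api": "arm_command", "payload": {
  "motion": [
    [0,0,-0.02,0],
    [0,0,-0.035,0],
    [0,0,-0.04,0],
    [0,0,-0.04,0],
    [0,0,-0.04,0],
    [0,0,-0.04,0],
    [0,0,-0.04,0],
    [0,0,-0.04,0],
    [-0.007,0.038,-0.04,0],
    [-0.007,0.038,-0.03,0],
    [-0.007,0.038,-0.012,0],
    [-0.007,0.038,0,0],
    [-0.007,0.038,0,0],
    [-0.007,0.038,0,0],
    [-0.007,0.038,0,0],
    [-0.007,0.038,0,0],
    [-0.007,0.038,0,0],
    [-0.009,0.036,0,0],
    [0,0,0,0],
    [0,0,0,0]
  ],
  "newtons": 40
}}

```text
time_s: 7.35
position: [0.583, 0.1129, 0.3949]
eef_rot: [-0.001, 0.001, 1.0, -0.0]
ft_force: [-0.4, -0.9, -1.2]
gripper_width: 0.599
grip_force: 40.0
```

Run:
```python
from h import *
o=get_obs();print(o["time_s"],o["q"],o["position"],o["eef_rot"],o["ft_force"],o["gripper_width"])
c=calibration("wrist");im=grab_frame("wrist");cv2.imwrite("pics/w2.png",im)
np.save("w2.npy",c,allow_pickle=True)
print(proj(c,[[.583,.117,.235]]))
```

```text
7.35 [ 1.13035625e-01  3.24270095e-01  1.26347597e+00 -2.21221393e-04
  1.55504823e+00 -1.45564920e+00] [0.58295996 0.1129142  0.39493246] [-5.84323869e-04  1.05394033e-03  9.99999258e-01 -1.78276732e-04] [-0.36436001 -0.86333775 -1.21970334] 0.5986661910708578
[[325.35009933 188.51304868]]
```

View pics/w2.png

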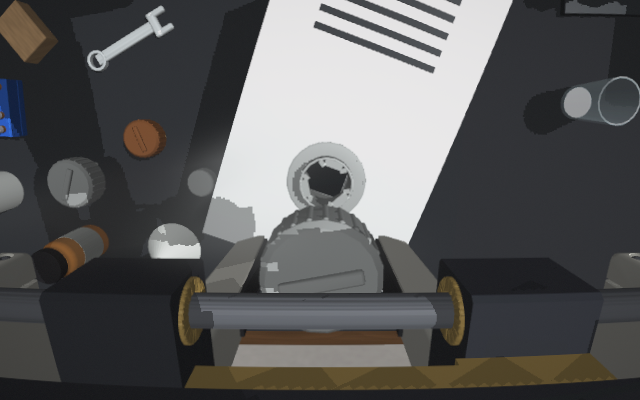

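The neck is at ≈(327,181), partly hidden by the held cap. I'll shift +x so the camera looks straight down on it and take a second view.

Emit:
{"api": "arm_command", "payload": {
  "motion": [
    [-0.03,0,0,0],
    [-0.035,0,0,0],
    [0,0,0,0],
    [0,0,0,0],
    [0,0,0,0]
  ]
}}

```text
time_s: 7.9
position: [0.6475, 0.1116, 0.396]
eef_rot: [0.0, 0.002, 1.0, -0.0]
ft_force: [-0.1, 0.5, -2.0]
gripper_width: 0.597
grip_force: 40.0
```

Run:
```python
from h import *
o=get_obs();print(o["time_s"],o["position"])
c=calibration("wrist");im=grab_frame("wrist");cv2.imwrite("pics/w3.png",im)
np.save("w3.npy",c,allow_pickle=True)
p=proj(c,[[.583,.117,.235]])[0];print(p)
x,y=int(p[0])-60,max(0,int(p[1])-50);print(x,y)
w2=cv2.imread("pics/w2.png")
cv2.imwrite("pics/crop2.png",np.hstack([cv2.resize(im[y:y+120,x:x+120],(400,400),interpolation=2),cv2.resize(w2[120:240,267:387],(400,400),interpolation=2)]))
```

```text
7.9 [0.64752407 0.1115797  0.39598582]
[326.68158369 119.80462323]
266 69
```

View pics/crop2.png

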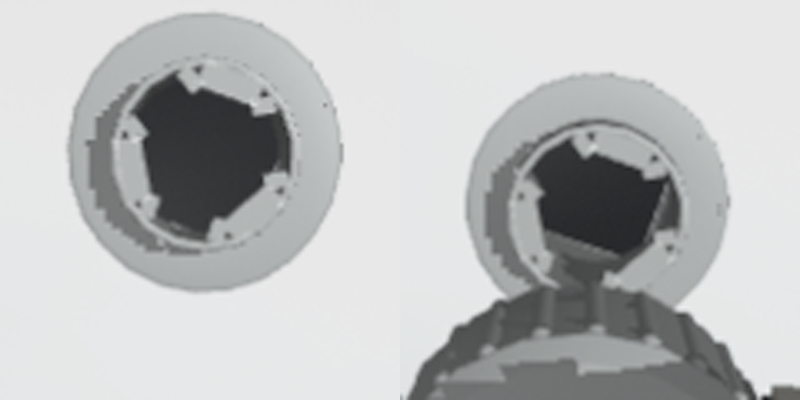

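Only the inner ring at w3 (328,115.4) and w2 (326.4,183), about 55 px across, fits a 53 mm neck. The outer ring, about 82 px, is a flat collar on the case. The slots are visible inside the inner ring.

Run:
```python
from h import *
a=np.load("w3.npy",allow_pickle=True).item();b=np.load("w2.npy",allow_pickle=True).item()
for z,p,q in((.235,(328,115.4),(326.4,183)),(.22,(327.7,114.6),(326.3,180.9))): print(plane(a,p,z),plane(b,q,z),tri((a,p),(b,q)))
def edges(c,pts,z):
    P=np.array([plane(c,p,z)[:2] for p in pts]);A=np.c_[2*P,np.ones(len(P))];s=np.linalg.lstsq(A,(P**2).sum(1),rcond=None)[0];return s[:2],np.sqrt(s[2]+s[:2]@s[:2])
k=.3
f=lambda L,x,y:[(x+k*u,y+k*v) for u,v in L]
print("rim w3",edges(a,f([(115,155),(298,155),(206,57),(206,252),(140,88),(272,88)],266,69),.235))
print("rim w2",edges(b,f([(110,210),(286,210),(198,122),(137,147),(262,150)],267,120),.235))
# held cap top centre (shell top): outline fit in w2
im=cv2.imread("pics/w2.png");print("TCP proj w2",proj(b,[[.583,.113,.395+.0298],[.583,.113+.028,.395+.0298],[.583-.028,.113,.395+.0298]]))
```

```text
[0.57902261 0.11821495 0.235     ] [0.57757387 0.1179999  0.235     ] (array([0.57906557, 0.11823724, 0.22754811]), [np.float64(0.0001240251533432343), np.float64(0.00012402515334324781)])
[0.57836003 0.11821916 0.22      ] [0.5784189  0.11812159 0.22      ] (array([0.57835778, 0.11816495, 0.22032203]), [np.float64(4.816378359411271e-05), np.float64(4.816378359409555e-05)])
rim w3 (array([0.5794961 , 0.11810384]), np.float64(0.02581978816321945))
rim w2 (array([0.57767798, 0.11798187]), np.float64(0.025400014983153123))
TCP proj w2 [[321.22537339 281.20601292]
 [385.64242438 280.98114914]
 [321.16218369 219.58274853]]
```

Emit:
{"api": "arm_command", "payload": {
  "motion": [
    [0.035,0.0033,0,0],
    [0.034,0.0033,0,0],
    [0,0,0.01,-8],
    [0,0,0.015,-8],
    [0,0,0.02,-8],
    [0,0,0.02,-8],
    [0,0,0.02,-8],
    [0,0,0.02,-8],
    [0,0,0.015,-8],
    [0,0,0.008,-4],
    [0,0,0.004,0],
    [0,0,0,0],
    [0,0,0,0],
    [0,0,0,0]
  ]
}}

```text
time_s: 9.35
position: [0.5793, 0.1192, 0.2644]
eef_rot: [0.001, -0.498, 0.867, -0.0]
ft_force: [0.6, 0.0, -1.9]
gripper_width: 0.588
grip_force: 40.0
```

Run:
```python
from h import *
o=get_obs();print(o["time_s"],o["q"],o["position"],o["eef_rot"],o["ft_force"],o["wrist_torque"])
S=calibration("scene");s=grab_frame("scene");T=calibration("top");t=grab_frame("top")
def cr(i,x,y,w,h): return cv2.resize(i[y:y+h,x:x+w],(400,300),interpolation=cv2.INTER_CUBIC)
cv2.imwrite("pics/crop3.png",np.hstack([cr(s,310,160,80,60),cr(t,255,166,80,60)]))
```

```text
9.35 [ 1.24189175e-01  3.85192836e-01  1.48590875e+00  7.44058000e-07
  1.26931830e+00 -2.48932739e+00] [0.57928907 0.11917468 0.26435183] [ 5.40875843e-04 -4.98059835e-01  8.67142466e-01 -2.26491790e-04] [ 0.59847757  0.04307949 -1.87161047] [ 0.05899841 -0.09352131  0.03618833]
```

View pics/crop3.png

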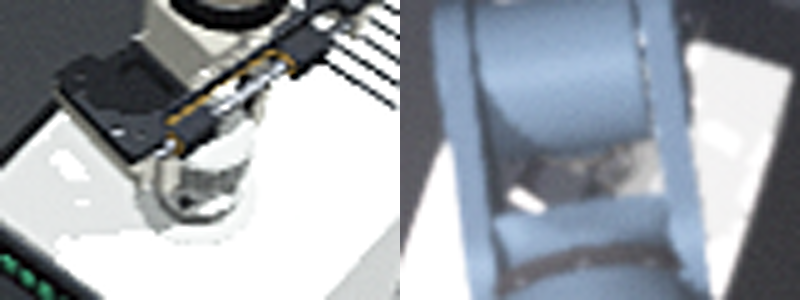

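The cap is held just above the collar and neck, with no contact yet (−1.9 N is its weight). I'll trim the position and lower slowly.

Emit:
{"api": "arm_command", "payload": {
  "motion": [
    [0.001,0,0.003,0],
    [0,0,0.003,0],
    [0,0,0.003,0],
    [0,0,0.003,0],
    [0,0,0.002,0],
    [0,0,0,0],
    [0,0,0,0]
  ]
}}

```text
time_s: 10.15
position: [0.5787, 0.1183, 0.2496]
eef_rot: [0.0, -0.499, 0.867, -0.0]
ft_force: [0.1, -0.4, -1.8]
gripper_width: 0.595
grip_force: 40.0
```

Emit:
{"api": "arm_command", "payload": {
  "motion": [
    [0,0,0.001,0],
    [0,0,0.001,0],
    [0,0,0,0],
    [0,0,0,0]
  ]
}}

```text
time_s: 10.55
position: [0.5789, 0.1183, 0.2481]
eef_rot: [0.0, -0.499, 0.867, -0.0]
ft_force: [-0.3, 0.8, 4.1]
gripper_width: 0.598
grip_force: 40.0
```

Contact came at z≈0.248 with about 6 N, matching lugs on flange. I'll turn clockwise in small steps and watch force and height.

Emit:
{"api": "arm_command", "payload": {
  "motion": [
    [0,0,0,4],
    [0,0,0,4],
    [0,0,0,4],
    [0,0,0,0]
  ]
}}

```text
time_s: 10.95
position: [0.579, 0.1184, 0.2481]
eef_rot: [0.001, -0.405, 0.914, -0.0]
ft_force: [0.2, 0.4, 4.8]
gripper_width: 0.592
grip_force: 40.0
```

Emit:
{"api": "arm_command", "payload": {
  "motion": [
    [0,0,0,4],
    [0,0,0,4],
    [0,0,0,4],
    [0,0,0,0]
  ]
}}

```text
time_s: 11.35
position: [0.5789, 0.1184, 0.2481]
eef_rot: [0.001, -0.308, 0.951, -0.0]
ft_force: [0.2, -0.1, 4.1]
gripper_width: 0.596
grip_force: 40.0
```

Emit:
{"api": "arm_command", "payload": {
  "motion": [
    [0,0,0,4],
    [0,0,0,4],
    [0,0,0,4],
    [0,0,0,0]
  ]
}}

```text
time_s: 11.75
position: [0.579, 0.1183, 0.2481]
eef_rot: [0.001, -0.207, 0.978, -0.0]
ft_force: [0.4, 1.0, 4.4]
gripper_width: 0.593
grip_force: 40.0
```

Emit:
{"api": "arm_command", "payload": {
  "motion": [
    [0,0,0,4],
    [0,0,0,4],
    [0,0,0,4],
    [0,0,0,0]
  ]
}}

```text
time_s: 12.15
position: [0.5789, 0.1183, 0.2479]
eef_rot: [0.0, -0.104, 0.995, 0.0]
ft_force: [-0.3, 0.3, 4.4]
gripper_width: 0.601
grip_force: 40.0
```

Emit:
{"api": "arm_command", "payload": {
  "motion": [
    [0,0,0,4],
    [0,0,0,4],
    [0,0,0,4],
    [0,0,0,0]
  ]
}}

```text
time_s: 12.55
position: [0.5782, 0.1182, 0.2469]
eef_rot: [-0.001, 0.0, 1.0, -0.0]
ft_force: [-0.3, -0.3, -1.2]
gripper_width: 0.597
grip_force: 40.0
```

Emit:
{"api": "arm_command", "payload": {
  "motion": [
    [0,0,0,4],
    [0,0,0,4],
    [0,0,0,4],
    [0,0,0,0]
  ]
}}

```text
time_s: 12.95
position: [0.5784, 0.1182, 0.2471]
eef_rot: [-0.0, 0.105, 0.994, -0.0]
ft_force: [0.6, -0.4, -1.0]
gripper_width: 0.595
grip_force: 40.0
```

The force has dropped, so the lugs are at the slots. I'll check the torque.

```bash
python3 -c "
from h import *
o=get_obs();print(o['wrist_torque'],o['ft_force'],o['q'])"
```

```text
[ 0.11445686 -0.16243633  0.03728594] [ 0.64668079 -0.36538377 -1.01514784] [ 1.22809341e-01  3.98467638e-01  1.50936486e+00 -3.40398505e-05
  1.23476802e+00 -1.23811348e+00]
```

Emit:
{"api": "arm_command", "payload": {
  "motion": [
    [0,0,0,-4],
    [0,0,0.001,0],
    [0,0,0.001,0],
    [0,0,0,0]
  ]
}}

```text
time_s: 13.35
position: [0.5785, 0.1183, 0.2453]
eef_rot: [-0.0, 0.071, 0.997, -0.0]
ft_force: [0.4, -0.2, -1.8]
gripper_width: 0.594
grip_force: 40.0
```

Emit:
{"api": "arm_command", "payload": {
  "motion": [
    [0,0,0.002,0],
    [0,0,0.002,0],
    [0,0,0.001,0],
    [0,0,0,0]
  ]
}}

```text
time_s: 13.75
position: [0.5785, 0.1183, 0.2404]
eef_rot: [-0.0, 0.071, 0.997, -0.0]
ft_force: [0.2, 0.4, -2.0]
gripper_width: 0.597
grip_force: 40.0
```

Emit:
{"api": "arm_command", "payload": {
  "motion": [
    [0,0,0.001,0],
    [0,0,0.001,0],
    [0,0,0,0],
    [0,0,0,0]
  ]
}}

```text
time_s: 14.15
position: [0.5786, 0.1183, 0.2386]
eef_rot: [0.0, 0.071, 0.997, 0.0]
ft_force: [0.4, 0.2, -1.5]
gripper_width: 0.597
grip_force: 40.0
```

Emit:
{"api": "arm_command", "payload": {
  "motion": [
    [0,0,0.001,0],
    [0,0,0,0],
    [0,0,0,0]
  ]
}}

```text
time_s: 14.45
position: [0.5787, 0.1183, 0.2377]
eef_rot: [0.0, 0.071, 0.997, 0.0]
ft_force: [0.4, 0.4, -0.6]
gripper_width: 0.601
grip_force: 40.0
```

Emit:
{"api": "arm_command", "payload": {
  "motion": [
    [0,0,0.0005,0],
    [0,0,0,0],
    [0,0,0,0]
  ]
}}

```text
time_s: 14.75
position: [0.5788, 0.1183, 0.2377]
eef_rot: [0.0, 0.071, 0.997, 0.0]
ft_force: [-1.9, -0.3, 5.6]
gripper_width: 0.597
grip_force: 40.0
```

Home at z=0.2377, as predicted. Now I'll turn clockwise to the stop.

Emit:
{"api": "arm_command", "payload": {
  "motion": [
    [0,0,0,4],
    [0,0,0,4],
    [0,0,0,4],
    [0,0,0,4],
    [0,0,0,4],
    [0,0,0,4],
    [0,0,0,4],
    [0,0,0,4],
    [0,0,0,4],
    [0,0,0,4],
    [0,0,0,0]
  ]
}}

```text
time_s: 15.85
position: [0.579, 0.1184, 0.2376]
eef_rot: [0.001, 0.409, 0.913, 0.0]
ft_force: [1.3, 1.1, 5.6]
gripper_width: 0.599
grip_force: 40.0
```

```bash
python3 -c "
from h import *
o=get_obs();print(o['wrist_torque'],o['ft_force'],o['q'][5])"
```

```text
[-0.02000294 -0.12256175  0.01044718] [1.29781054 1.06402144 5.59726554] -0.6054287928567319
```

Emit:
{"api": "arm_command", "payload": {
  "motion": [
    [0,0,0,4],
    [0,0,0,4],
    [0,0,0,4],
    [0,0,0,0]
  ]
}}

```text
time_s: 16.25
position: [0.5786, 0.119, 0.2376]
eef_rot: [-0.0, 0.502, 0.865, 0.001]
ft_force: [-2.9, 3.3, 6.3]
gripper_width: 0.594
grip_force: 40.0
```

```bash
python3 -c "
from h import *
o=get_obs();print(o['wrist_torque'],o['ft_force'],o['q'][5])"
```

```text
[0.59796574 0.27862512 0.17408765] [-2.88811888  3.31143286  6.30116984] -0.3966601980028831
```

Emit:
{"api": "arm_command", "payload": {
  "motion": [
    [0,0,0,4],
    [0,0,0,4],
    [0,0,0,0]
  ]
}}

```text
time_s: 16.55
position: [0.5789, 0.1186, 0.2377]
eef_rot: [0.0, 0.561, 0.828, 0.001]
ft_force: [-0.1, 0.9, 5.7]
gripper_width: 0.594
grip_force: 40.0
```

```bash
python3 -c "
from h import *
o=get_obs();print(o['wrist_torque'],o['ft_force'],o['q'][5])"
```

```text
[ 0.12226714 -0.02019149 -0.00142936] [-0.05663054  0.91986632  5.72219711] -0.25673792505714754
```

Emit:
{"api": "arm_command", "payload": {
  "motion": [
    [0,0,0,4],
    [0,0,0,4],
    [0,0,0,0]
  ]
}}

```text
time_s: 16.85
position: [0.579, 0.1184, 0.2377]
eef_rot: [0.0, 0.617, 0.787, 0.001]
ft_force: [0.7, 1.0, 5.2]
gripper_width: 0.599
grip_force: 40.0
```

```bash
python3 -c "
from h import *
o=get_obs();print(o['wrist_torque'],o['ft_force'],o['q'][5])"
```

```text
[-0.02966467 -0.04787015 -0.00599443] [0.68143849 0.99883562 5.16971789] -0.11717181720201036
```

Emit:
{"api": "arm_command", "payload": {
  "motion": [
    [0,0,0,4],
    [0,0,0,4],
    [0,0,0,0]
  ]
}}

```text
time_s: 17.15
position: [0.579, 0.1187, 0.2376]
eef_rot: [0.0, 0.67, 0.742, 0.001]
ft_force: [0.1, 3.2, 6.2]
gripper_width: 0.598
grip_force: 40.0
```

```bash
python3 -c "
from h import *
o=get_obs();print(o['wrist_torque'],o['ft_force'],o['q'][5])"
```

```text
[ 0.34052938 -0.13276479  0.19883327] [0.12956103 3.21317878 6.24187266] 0.0217199480308322
```

The first click is done: torque peaked, fell to about zero, and is now rising again after 24°. I'll go on through the second and third clicks.

Emit:
{"api": "arm_command", "payload": {
  "motion": [
    [0,0,0,4],
    [0,0,0,4],
    [0,0,0,0],
    [0,0,0,0],
    [0,0,0,0]
  ]
}}

```text
time_s: 17.65
position: [0.579, 0.1184, 0.2376]
eef_rot: [0.0, 0.72, 0.694, 0.001]
ft_force: [-0.8, 1.2, 5.8]
gripper_width: 0.594
grip_force: 40.0
```

```bash
python3 -c "
from h import *
o=get_obs();print(o['wrist_torque'],o['ft_force'],o['q'][5])"
```

```text
[ 0.11936266 -0.09108302 -0.00913394] [-0.76623435  1.19357418  5.80145097] 0.15904486517523728
```

Emit:
{"api": "arm_command", "payload": {
  "motion": [
    [0,0,0,4],
    [0,0,0,4],
    [0,0,0,4],
    [0,0,0,4],
    [0,0,0,0]
  ]
}}

```text
time_s: 18.15
position: [0.5796, 0.1185, 0.2377]
eef_rot: [0.001, 0.81, 0.587, 0.001]
ft_force: [5.2, 1.2, 3.4]
gripper_width: 0.595
grip_force: 40.0
```

```bash
python3 -c "
from h import *
o=get_obs();print(o['wrist_torque'],o['ft_force'],o['q'][5])"
```

```text
[ 0.26995387 -0.99222304  0.14961876] [5.16891934 1.18023987 3.38811398] 0.43954124191621063
```

Emit:
{"api": "arm_command", "payload": {
  "motion": [
    [0,0,0,4],
    [0,0,0,4],
    [0,0,0,0],
    [0,0,0,0],
    [0,0,0,0]
  ]
}}

```text
time_s: 18.65
position: [0.5789, 0.1183, 0.2376]
eef_rot: [0.0, 0.848, 0.53, 0.0]
ft_force: [1.3, 1.2, 6.1]
gripper_width: 0.594
grip_force: 40.0
```

```bash
python3 -c "
from h import *
o=get_obs();print(o['wrist_torque'],o['ft_force'],o['q'][5])"
```

```text
[ 0.02567996 -0.27358422 -0.03553143] [1.31471527 1.24101143 6.07357224] 0.5764544029263061
```

Three clicks, with torque back near zero. I'll relieve the pressure, release and retreat.

Emit:
{"api": "arm_command", "payload": {
  "motion": [
    [0,0,-0.0008,0],
    [0,0,0,0]
  ]
}}

```text
time_s: 18.85
position: [0.5783, 0.1182, 0.2377]
eef_rot: [-0.0, 0.848, 0.529, -0.0]
ft_force: [-1.5, 0.2, 1.6]
gripper_width: 0.598
grip_force: 40.0
```

Emit:
{"api": "arm_command", "payload": {
  "motion": [
    [0,0,0,0],
    [0,0,0,0],
    [0,0,0,0],
    [0,0,0,0],
    [0,0,0,0],
    [0,0,0,0],
    [0,0,0,0],
    [0,0,0,0]
  ],
  "claw": 0
}}

```text
time_s: 19.65
position: [0.5786, 0.1183, 0.2379]
eef_rot: [0.0, 0.849, 0.528, 0.0]
ft_force: [-0.6, -1.1, -1.4]
gripper_width: 1.0
grip_force: 0.0
```

Emit:
{"api": "arm_command", "payload": {
  "motion": [
    [0,0,-0.01,0],
    [0,0,-0.02,0],
    [0,0,-0.03,0],
    [0,0,-0.03,0],
    [0,0,-0.03,0],
    [0,0,-0.03,0],
    [0,0,0,0],
    [0,0,0,0]
  ]
}}

```text
time_s: 20.45
position: [0.5786, 0.1183, 0.3885]
eef_rot: [0.0, 0.849, 0.528, 0.001]
ft_force: [-0.1, 0.6, -0.0]
gripper_width: 0.999
grip_force: 0.0
```

Run:
```python
from h import *
o=get_obs();print(o["time_s"],o["position"],o["ft_force"],o["gripper_width"])
c=calibration("wrist");im=grab_frame("wrist");cv2.imwrite("pics/w4.png",im)
ph=np.linspace(0,2*np.pi,4,endpoint=False)
print(proj(c,[[.5786+.028*np.cos(a),.1182+.028*np.sin(a),.2675] for a in ph]))
```

```text
20.45 [0.57861956 0.11829446 0.38851383] [-0.08647594  0.55636015 -0.03158095] 0.9992881327722802
[[350.78011931 183.07005382]
 [306.41233313 168.08989566]
 [292.07516847 211.10761546]
 [335.22600147 225.15555684]]
```

View pics/w4.png

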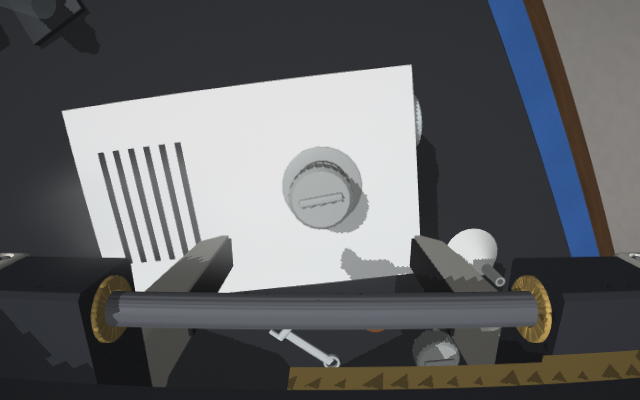

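The cap sits on the neck, with its top centre at ≈(321,197) as predicted, and the gripper is clear. I'll hand in.

```bash
python3 -c "
from plant import *
print(close_job())"
```

```text
the job is handed in; nothing more can be done
None
```

The filler cap is seated fully home in the generator neck and locked, the ratchet slipped three times judging by the wrist torque, the gripper is clear, and the job is handed in (no verdict came back).

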